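# Run along a row of sample tubes and close their caps

## Robot

A 6-joint arm with a two-finger parallel gripper is mounted at the origin on a cart in front of the work surface, level with it; the furniture and walls round the work are solid. World frame = base frame: x ahead of the robot, y to its left, z up, the work surface at z = 0. Lengths are in m, angles in rad, forces in N, time in s.
With the tool pointing down it reaches from about 0.325 to 0.775 m from the base axis. Payload 5.5 kg.
Tool frame: the origin (TCP) lies at the very end of the fingers, on their centre line; the grasp point (between the pads) lies 19 mm behind it; z points along the fingers, y is the line along which they close (so a half turn about z gives the same grasp; the last joint's range is limited). The gripper opens to 88 mm and grips with 3 to 60 N. Pads are 20 mm wide; open, the fingers measure 115 mm over their backs; the gripper's body (75 mm by 178 mm) begins 61 mm behind the grasp point.
Start: joints at [1.047, 0.091, 1.231, -0, 1.82, -0.057], TCP at [0.27, 0.536, 0.223] pointing down, gripper open.
Joint ranges: [-2.87, 2.87], [-0.86, 2.18], [0.17, 2.46], [-1.51, 4.65], [0.06, 2.69], [-2.65, 2.65]. Speed limits (rad/s): [2.57, 2.57, 3.01, 3.14, 3.14, 3.14].

## Interface

Orientations are given as a rotation vector (axis times angle).
In Python, from plant import observe, get_image, sign_off gives the robot as it stands.
- The arm moves only by the tool servo_tool, never from a script. Its arguments are lists of equal length, an entry for each row: "offset": the shift along the tool's x, y, z each as a share of 0.25 m, from -1 to 1, a list of three; "rot": the turn, a rotation vector about the tool's x, y, z each as a share of pi/4 rad, from -1 to 1, a list of three. In form: {"offset": [[x, y, z], ...], "rot": [[wx, wy, wz], ...]}. A call has 1 to 12 rows; each row is the pose to reach, as a shift and turn from the pose commanded when the call began, along the tool's axes at that moment; what a row does not reach only later rows make up. A row lasts 1/8 s, in which the tool goes at most 62.5 mm and 10.7 degrees, less where a joint would pass 70% of its speed; a pose out of reach is approached as far as the arm can. A call with a number of a shift or a turn outside -1 to 1 is refused whole. A call with a gripper value outside its range is refused whole. "claw" is the closure, from -1 (fully open) to 1 (shut), set as the call begins (left out, the last holds). The fingers move at their own pace and stop on an object; "force" is the grip in N (left out, the last holds). Time passes only in rows, so rows that repeat a pose let the fingers close. It gives the time, the measured TCP pose, the force, the opening and the grip force at its end, in the units of the state.
- observe(): the state, without advancing time (a new reading comes with each control period).
- get_image(name): name is "scene" or "top" or "wrist"; returns a dict with "frame" (384x512x3 uint8, red, green, blue), "fx", "fy", "cx", "cy" (pixels), "rvec" (rotation vector, rad) and "tvec" (3), from world to camera coordinates, as OpenCV has them; the wrist camera has in their place "T_tool_cam" (4x4, takes a point from camera to tool coordinates, whose origin is the TCP and whose axes are the flange's). Camera axes: x right, y down, z forward; pixel columns grow to the right and rows downward; lengths in m; the calibration is good to about 2 mm. A picture is of the moment at which its call begins: read the wrist's pose just before it. There is no depth.
- sign_off(): hands the job in; it is judged then, once.
The state is a dict: "time_s": time; "joint_positions": joint angles; "joint_vel": joint speeds; "tau": joint torques, N m; "position": TCP position; "eef_rot": TCP orientation; "force": force on the tool from outside, world axes, zero at the start; "torque": the same for the moment, N m; "opening": finger opening in m; "gripper_force": force on a finger pad.
Only numpy, scipy, OpenCV 4.12 (cv2) and the standard library are available. Lean on these libraries where they do the work, as an engineer would, in place of code of your own. Each camera call takes 0.05 s, during which the arm holds its last target. There are 200 camera calls.

## Task

The six sample tubes in the aluminium block are still open. Run your fingertips along the row from the end with the red dot, where each cap's hinge comes first, and gently fold each cap over and press it fully shut before going on to the next, so that the hand only passes over tubes already closed. Do not pull any tube up out of the block, leave the other things on the desk where they are, and end with the hand clear.

Things in the scene. Friction and masses are not known exactly. Their poses are not given: they have to be found in the camera images.
- block: heavy aluminium tube block, 84 x 214 x 45 mm, fixed to the desk; origin at the centre of its underside, z up. Its y axis runs along the two rows of bores. The front row, on the line x = -20 mm, holds six sample tubes; the back row, x = +20 mm, is empty. A red dot, 8 mm across, beside the front row marks the place of tube 1, at the +y end
- mouth_1 (a point): tube 1 of the front row (beside the red dot, +y end): point on the tube's axis at its rim, 53 mm above the desk, 8 mm above the block's top; at y = +85 mm in the block. Axes as the block's. Clear plastic tube, 18 mm over the rim, standing loose in its bore (it can only be drawn straight up)
- mouth_2 (a point): tube 2 of the front row: point on the tube's axis at its rim, 53 mm above the desk, 8 mm above the block's top; at y = +51 mm in the block. Axes as the block's. Clear plastic tube, 18 mm over the rim, standing loose in its bore (it can only be drawn straight up)
- mouth_3 (a point): tube 3 of the front row: point on the tube's axis at its rim, 53 mm above the desk, 8 mm above the block's top; at y = +17 mm in the block. Axes as the block's. Clear plastic tube, 18 mm over the rim, standing loose in its bore (it can only be drawn straight up)
- mouth_4 (a point): tube 4 of the front row: point on the tube's axis at its rim, 53 mm above the desk, 8 mm above the block's top; at y = -17 mm in the block. Axes as the block's. Clear plastic tube, 18 mm over the rim, standing loose in its bore (it can only be drawn straight up)
- mouth_5 (a point): tube 5 of the front row: point on the tube's axis at its rim, 53 mm above the desk, 8 mm above the block's top; at y = -51 mm in the block. Axes as the block's. Clear plastic tube, 18 mm over the rim, standing loose in its bore (it can only be drawn straight up)
- mouth_6 (a point): tube 6 of the front row: point on the tube's axis at its rim, 53 mm above the desk, 8 mm above the block's top; at y = -85 mm in the block. Axes as the block's. Clear plastic tube, 18 mm over the rim, standing loose in its bore (it can only be drawn straight up)
- cap_1 (a joint): blue cap of tube 1, rad: 0 shut (hard stop), 1.57 upright, up to 1.9 leaning back. Level hinge along the block's x, at rim height, 13 mm from the tube's axis on the +y side; disc 21 mm across, 4 mm thick, with a thumb tab, reaching 29 mm from the hinge; shut, it lies over the mouth with its flat top 57 mm above the desk. Stiff hinge (0.03 N m), stays where left
- cap_2 (a joint): blue cap of tube 2, rad: 0 shut (hard stop), 1.57 upright, up to 1.9 leaning back. Level hinge along the block's x, at rim height, 13 mm from the tube's axis on the +y side; disc 21 mm across, 4 mm thick, with a thumb tab, reaching 29 mm from the hinge; shut, it lies over the mouth with its flat top 57 mm above the desk. Stiff hinge (0.03 N m), stays where left
- cap_3 (a joint): blue cap of tube 3, rad: 0 shut (hard stop), 1.57 upright, up to 1.9 leaning back. Level hinge along the block's x, at rim height, 13 mm from the tube's axis on the +y side; disc 21 mm across, 4 mm thick, with a thumb tab, reaching 29 mm from the hinge; shut, it lies over the mouth with its flat top 57 mm above the desk. Stiff hinge (0.03 N m), stays where left
- cap_4 (a joint): blue cap of tube 4, rad: 0 shut (hard stop), 1.57 upright, up to 1.9 leaning back. Level hinge along the block's x, at rim height, 13 mm from the tube's axis on the +y side; disc 21 mm across, 4 mm thick, with a thumb tab, reaching 29 mm from the hinge; shut, it lies over the mouth with its flat top 57 mm above the desk. Stiff hinge (0.03 N m), stays where left
- cap_5 (a joint): blue cap of tube 5, rad: 0 shut (hard stop), 1.57 upright, up to 1.9 leaning back. Level hinge along the block's x, at rim height, 13 mm from the tube's axis on the +y side; disc 21 mm across, 4 mm thick, with a thumb tab, reaching 29 mm from the hinge; shut, it lies over the mouth with its flat top 57 mm above the desk. Stiff hinge (0.03 N m), stays where left
- cap_6 (a joint): blue cap of tube 6, rad: 0 shut (hard stop), 1.57 upright, up to 1.9 leaning back. Level hinge along the block's x, at rim height, 13 mm from the tube's axis on the +y side; disc 21 mm across, 4 mm thick, with a thumb tab, reaching 29 mm from the hinge; shut, it lies over the mouth with its flat top 57 mm above the desk. Stiff hinge (0.03 N m), stays where left
- marker: blue and white marker lying on the desk, 17 x 128 x 18 mm, origin at its underside's centre, length along its y; leave alone
- dish: petri dish, 62 mm across, 15 mm high, origin at its underside's centre; leave alone
- dropper: brown dropper bottle standing, 35 mm across, 98 mm high, origin at its underside's centre; leave alone
- coverslip_box: white box of cover glasses, 29 x 29 x 20 mm, origin at its underside's centre; leave alone
Things that resemble listed ones, but are neither listed nor needed, are in the scene too. There is more than one size of the block; the job needs the larger.

How it is judged:
By the outcome, as a careful person would: the job done as asked, in the order asked, and still so for the second after the job is handed in, with the robot touching nothing.
It also fails if it takes over 45 s, if anything falls off the work surface, if the arm or the gripper's body presses on something with over 40 N, if the wrist force passes 120 N, or if a joint passes its speed limit or range.

## Working session

There is one attempt and no reset: what is moved stays moved. The work goes in short steps, Python scripts to look and compute and a tool call to move; the robot and the scene stay as the last step left them, time stands still between calls to the robot, and variables do not carry over. Pictures are saved under pics/ and viewed, at most 10 in all, crops included, and the job is handed in when it is done.

Besides the shell and the picture viewer there is one more tool, called after ">>>" as name(argument=value, ...) on one line, values as JSON. servo_tool: Moves the arm, as the interface text tells. Shift numbers are shares of 0.25 m and turn numbers shares of pi/4 rad, none past 1 either way. Its arguments: {"type":"object","properties":{"offset":{"type":"array"},"rot":{"type":"array"},"claw":{"type":"number"},"force":{"type":"number"}},"required":["offset","rot"]}

```bash
mkdir -p pics; python3 - <<'E'
from plant import *
import cv2,pickle
o=observe();print({k:o[k] for k in('time_s','position','eef_rot','force','opening')})
for n in('top','scene'):
    d=get_image(n);pickle.dump(d,open(n+'.pkl','wb'))
    cv2.imwrite(f'pics/{n}0.png',cv2.resize(d['frame'][:,:,::-1],(800,600),interpolation=cv2.INTER_CUBIC))
E
```

```text
{'time_s': 0.0, 'position': array([0.26987906, 0.53556268, 0.22153689]), 'eef_rot': array([-7.26524869e-01, -3.05588596e+00,  2.83450017e-03]), 'force': array([-0.44386102, -0.5220165 ,  0.14901866]), 'opening': 0.08755960672669098}
```

View pics/top0.png

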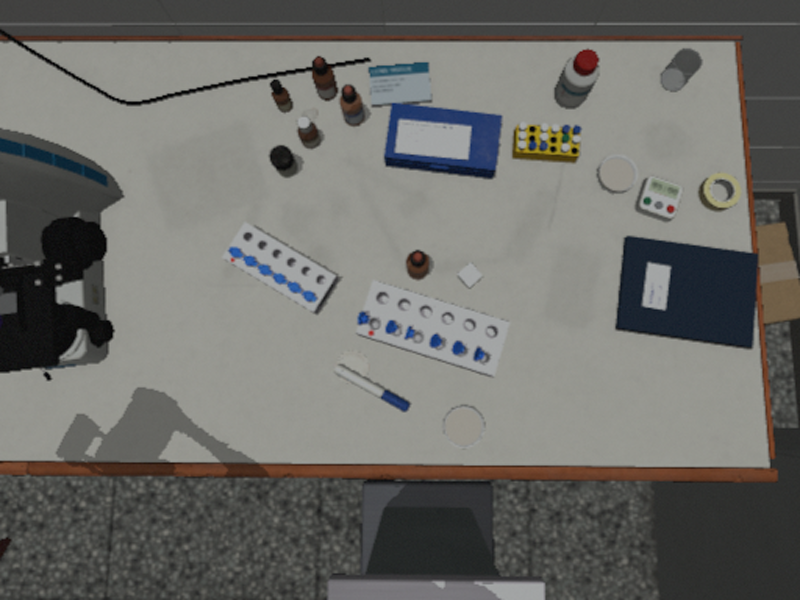

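View pics/scene0.png

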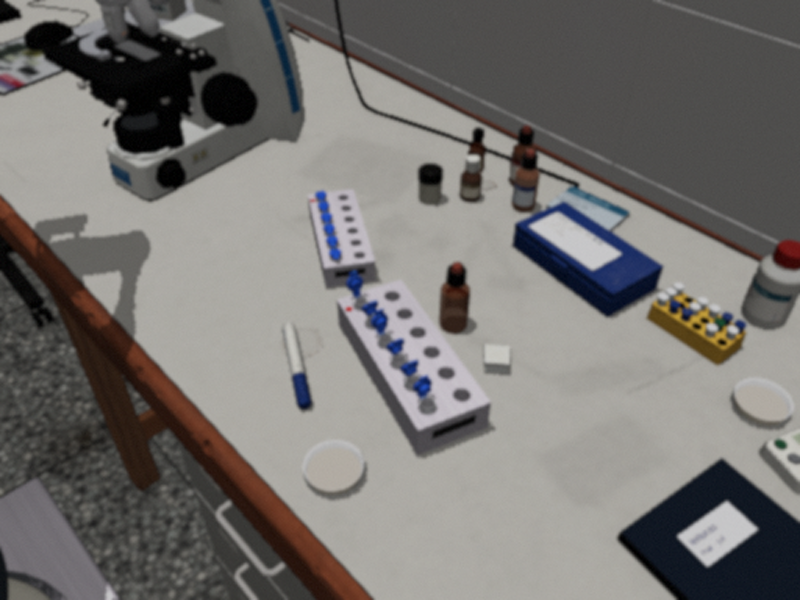

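The larger block is in the middle: top-view corners are about (371,282), (509,319), (494,375) and (357,334), with the red dot at (371,333). The caps stand open at differing angles. I'll enlarge both views.

```bash
python3 - <<'E'
import cv2,pickle
for n,(x0,y0,w,h) in {'top':(222,174,110,74),'scene':(200,165,120,125)}.items():
    f=pickle.load(open(n+'.pkl','rb'))['frame'][:,:,::-1]
    k=7 if n=='top' else 4.8
    cv2.imwrite(f'pics/{n}1.png',cv2.resize(f[y0:y0+h,x0:x0+w],None,fx=k,fy=k,interpolation=cv2.INTER_CUBIC))
E
```

```text
(no output)
```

View pics/top1.png

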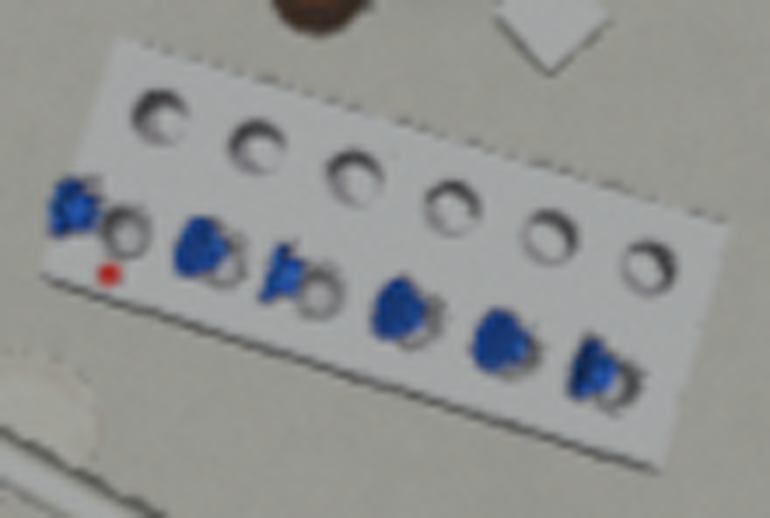

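View pics/scene1.png

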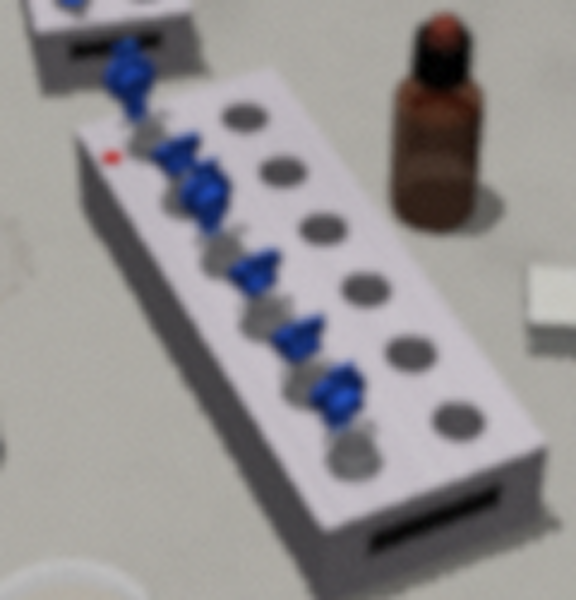

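Top crop: the block corners are (118,40), (728,220), (657,470) and (45,277), and the empty bores run from (160,116) to (649,267). The scene crop shows the same points. Caps 1, 3 and 6 are near upright or leaning back, and 2, 4 and 5 are folded further over. I'll fit the pose from both cameras.

```bash
cat > fit.py <<'E'
import numpy as np,cv2,pickle
from scipy.optimize import least_squares
c=[(42,107),(42,-107),(-42,-107),(-42,107)]; b=[(20,85-34*i) for i in range(6)]
P=np.array([(x,y,45) for x,y in c+b])/1000
U={'top':((222,174),7,[(118,40),(728,220),(657,470),(45,277)]+[(160,116),(257,146),(354,177),(453,207),(551,236),(649,267)]),
'scene':((200,165),4.8,[(275,70),(543,443),(325,525),(80,132)]+[(245,117),(283,171),(324,229),(366,289),(411,353),(458,421)])}
D={n:pickle.load(open(n+'.pkl','rb')) for n in U}
def proj(n,W):
    d=D[n];K=np.array([[d['fx'],0,d['cx']],[0,d['fy'],d['cy']],[0,0,1]])
    return cv2.projectPoints(W,np.array(d['rvec']),np.array(d['tvec']),K,None)[0][:,0]
def world(p,P=P):
    c,s=np.cos(p[2]),np.sin(p[2]);return P@np.array([[c,s,0],[-s,c,0],[0,0,1]])+[p[0],p[1],0]
def res(p,names):
    return np.concatenate([(proj(n,world(p))-(((np.array(U[n][2])+.5)/U[n][1]-.5)+U[n][0])).ravel() for n in names])
if __name__=='__main__':
  for names in(['top'],['scene'],['top','scene']):
    r=min((least_squares(res,[.5,0,a],args=(names,)) for a in np.arange(-3,3.1,1)),key=lambda r:r.cost)
    print(names,r.x.round(4),'rms px',np.sqrt(np.mean(r.fun**2)).round(2))
  p=r.x
  print(world(p,np.array([(-.02,.085-.034*i,.053) for i in range(6)])).round(4))
  # px per mm
  print(proj('top',world(p,np.array([[0,0,.045],[0,.01,.045]]))))
E
python3 fit.py; python3 - <<'E'
from scipy.spatial.transform import Rotation as R
print(R.from_rotvec([-7.26524869e-01, -3.05588596e+00,  2.83450017e-03]).as_matrix().round(3))
E
```

```text
['top'] [ 0.5173  0.0067 -0.2905] rms px 0.35
['scene'] [ 0.5181  0.0047 -0.3016] rms px 0.51
['top', 'scene'] [ 0.5179  0.0055 -0.2969] rms px 0.6
[[ 0.5237  0.0927  0.053 ]
 [ 0.5137  0.0602  0.053 ]
 [ 0.5038  0.0277  0.053 ]
 [ 0.4938 -0.0049  0.053 ]
 [ 0.4839 -0.0374  0.053 ]
 [ 0.4739 -0.0699  0.053 ]]
[[277.16070165 208.93474117]
 [273.03570143 207.64520884]]
[[-0.893  0.45  -0.001]
 [ 0.45   0.893 -0.002]
 [ 0.    -0.002 -1.   ]]
```

```bash
cat > go.py <<'E'
import sys,numpy as np
from plant import observe
from scipy.spatial.transform import Rotation as R
p=np.array([.5179,.0055,-.2969])
B=R.from_euler('z',p[2]); O=np.array([p[0],p[1],0])
o=observe();T=R.from_rotvec(o['eef_rot']);pos=np.array(o['position'])
print('t',round(o['time_s'],2),'block mm',(B.inv().apply(pos-O)*1e3).round(1),'force blk',B.inv().apply(o['force']).round(2),'open',round(o['opening'],4))
G=R.from_matrix(B.as_matrix()@np.array([[0,1,0],[1,0,0],[0,0,-1]]))
print('rot share',((T.inv()*G).as_rotvec()/(np.pi/4)).round(3))
if len(sys.argv)>1:
    t=np.array(list(map(float,sys.argv[1:4])))/1e3
    print('offset share',(T.inv().apply(B.apply(t)+O-pos)/.25).round(3))
E
```

>>> servo_tool(offset=[[-0.21,-0.12,0],[-0.42,-0.24,0],[-0.63,-0.36,0],[-0.835,-0.475,0],[-0.835,-0.475,0],[-0.835,-0.475,0],[-0.835,-0.475,0],[-0.835,-0.475,0]], rot=[[0,0,0],[0,0,0.2],[0,0,0.4],[0,0,0.6],[0,0,0.8],[0,0,1],[0,0,1],[0,0,1]], claw=1, force=20)

```text
time_s: 1.1
position: [0.4028, 0.3359, 0.2223]
eef_rot: [-1.837, -2.549, 0.001]
force: [0.5, 1.2, 0.3]
opening: 0.0112
gripper_force: 0.0
```

```bash
python3 go.py -20 135 130
```

```text
t 1.1 block mm [-206.7  282.3  222.3] force blk [0.09 1.24 0.27] open 0.0112
rot share [-0.001  0.     0.788]
offset share [-0.913  0.267  0.369]
```

>>> servo_tool(offset=[[-0.23,0.07,0.09],[-0.46,0.13,0.18],[-0.69,0.2,0.27],[-0.913,0.267,0.369],[-0.913,0.267,0.369],[-0.913,0.267,0.369],[-0.913,0.267,0.369]], rot=[[0,0,0.2],[0,0,0.4],[0,0,0.6],[0,0,0.788],[0,0,0.788],[0,0,0.788],[0,0,0.788]])

```text
time_s: 1.98
position: [0.5377, 0.1415, 0.1315]
eef_rot: [2.525, 1.868, 0.003]
force: [-0.5, 0.1, -0.3]
opening: 0.0004
gripper_force: 0.0
```

```bash
python3 go.py -20 127 70; python3 - <<'E'
from plant import *
import cv2,numpy as np
a=get_image('scene')['frame'][:,:,::-1];b=get_image('wrist')['frame'][:,:,::-1]
c=cv2.resize(a[110:290,180:340],(533,600),interpolation=cv2.INTER_CUBIC)
cv2.imwrite('pics/s2.png',c)
cv2.imwrite('pics/w2.png',cv2.resize(b,(800,600)))
E
```

```text
t 1.98 block mm [-20.8 135.8 131.5] force blk [-0.53 -0.04 -0.26] open 0.0004
rot share [ 0.002 -0.001 -0.   ]
offset share [-0.036  0.003  0.246]
```

View pics/s2.png

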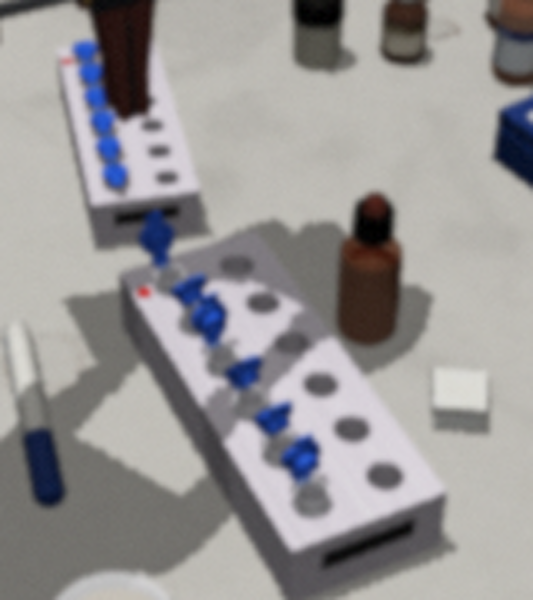

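View pics/w2.png

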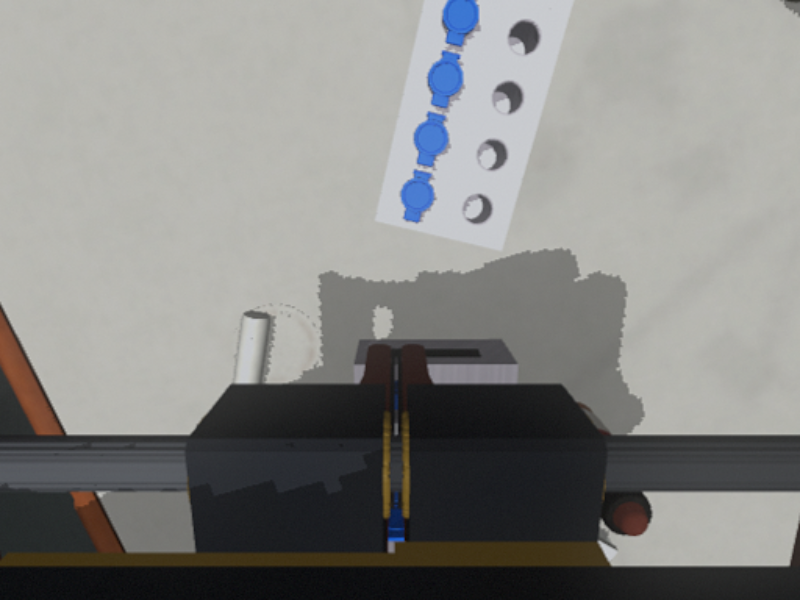

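The scene shot shows the hand behind cap 1, which leans back slightly. The wrist shot shows closed fingers lined up above the row, with the small block ahead at (375–505, 0–245) and out of the way. I'll lower to a point behind cap 1.

>>> servo_tool(offset=[[-0.039,0.003,0.1],[-0.039,0.003,0.2],[-0.039,0.003,0.234],[-0.039,0.003,0.234],[-0.039,0.003,0.234],[-0.039,0.003,0.234]], rot=[[0,0,0],[0,0,0],[0,0,0],[0,0,0],[0,0,0],[0,0,0]])

```text
time_s: 2.82
position: [0.5363, 0.1307, 0.0731]
eef_rot: [2.528, 1.864, 0.003]
force: [0.9, 0.8, 0.6]
opening: 0.0002
gripper_force: 0.0
```

```bash
python3 go.py -20 112 73
```

```text
t 2.83 block mm [-19.  125.1  73.1] force blk [0.65 1.02 0.63] open 0.0002
rot share [ 0.002 -0.001 -0.004]
offset share [-0.052 -0.004  0.   ]
```

>>> servo_tool(offset=[[-0.028,-0.002,0],[-0.054,-0.004,0],[-0.075,-0.004,0],[-0.096,-0.004,0.003],[-0.115,-0.004,0.012],[-0.131,-0.004,0.026],[-0.143,-0.004,0.044],[-0.15,-0.004,0.06],[-0.15,-0.004,0.066],[-0.15,-0.004,0.068],[-0.15,-0.004,0.068]], rot=[[0,0,0],[0,0,0],[0,0,0],[0,0,0],[0,0,0],[0,0,0],[0,0,0],[0,0,0],[0,0,0],[0,0,0],[0,0,0]])

```text
time_s: 4.2
position: [0.5238, 0.095, 0.0571]
eef_rot: [2.528, 1.864, 0.001]
force: [-5.1, 0.7, 13.9]
opening: 0.0006
gripper_force: 6.2
```

```bash
python3 go.py -20 88 54
```

```text
t 4.2 block mm [-20.5  87.3  57.1] force blk [-5.05 -0.85 13.87] open 0.0006
rot share [ 0.001 -0.    -0.004]
offset share [0.003 0.002 0.013]
```

>>> servo_tool(offset=[[0,0,-0.03],[0,0,-0.068],[0,0,-0.068],[0,0,-0.068]], rot=[[0,0,0],[0,0,0],[0,0,0],[0,0,0]])

```text
time_s: 4.7
position: [0.5235, 0.0948, 0.0715]
eef_rot: [-2.529, -1.864, 0.001]
force: [-0.3, -0.2, 0.1]
opening: 0.0004
gripper_force: 0.0
```

```bash
python3 go.py -20 88 73; python3 - <<'E'
from plant import *
import cv2
a=get_image('scene')['frame'][:,:,::-1];b=get_image('top')['frame'][:,:,::-1]
import numpy as np
f=lambda i,x,y:cv2.resize(i[y:y+100,x:x+66],(396,600),interpolation=cv2.INTER_CUBIC)
cv2.imwrite('pics/s3.png',np.hstack([f(a,212,170),f(b,215,165)]))
E
```

```text
t 4.7 block mm [-20.7  87.1  71.5] force blk [-0.22 -0.29  0.12] open 0.0004
rot share [-0.001  0.    -0.004]
offset share [ 0.004  0.003 -0.006]
```

View pics/s3.png

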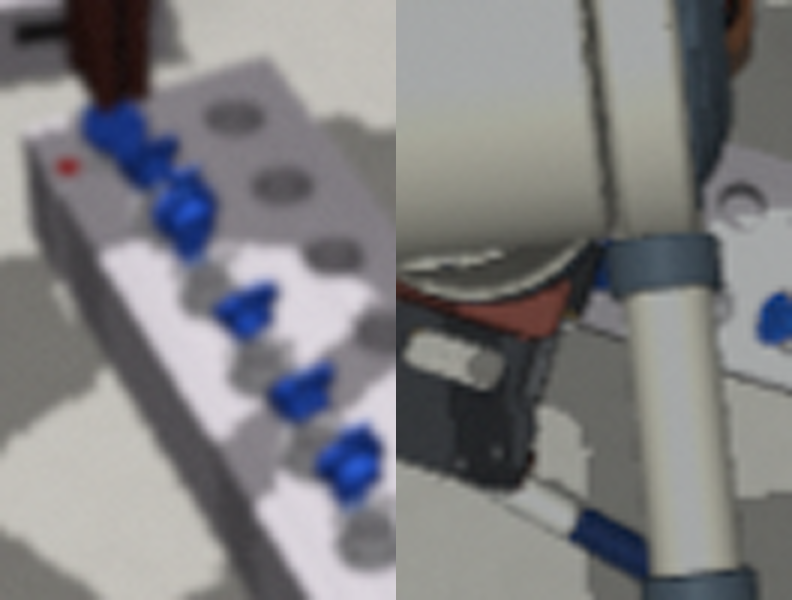

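Cap 1 lies flat at (112,130), beside the red dot at (67,166); the other caps look unmoved. Next is cap 2.

>>> servo_tool(offset=[[-0.02,0.002,0],[-0.04,0.002,0],[-0.061,0.002,0],[-0.082,0.002,0.003],[-0.101,0.002,0.012],[-0.117,0.002,0.026],[-0.129,0.002,0.044],[-0.136,0.002,0.06],[-0.136,0.002,0.066],[-0.136,0.002,0.068],[-0.136,0.002,0.068]], rot=[[0,0,0],[0,0,0],[0,0,0],[0,0,0],[0,0,0],[0,0,0],[0,0,0],[0,0,0],[0,0,0],[0,0,0],[0,0,0]])

```text
time_s: 6.18
position: [0.5143, 0.0623, 0.0571]
eef_rot: [2.528, 1.864, 0.002]
force: [-5.6, 0.5, 12.6]
opening: 0.0006
gripper_force: 6.2
```

```bash
python3 go.py -20 54 56
```

```text
t 6.17 block mm [-20.   53.3  57.1] force blk [-5.45 -1.17 12.58] open 0.0006
rot share [ 0.002 -0.001 -0.004]
offset share [0.003 0.    0.005]
```

Consistent: 12.6 N at z = 57.1 mm. Cap 3 follows.

>>> servo_tool(offset=[[0,0,-0.034],[0,0,-0.068],[-0.04,0,-0.068],[-0.061,0,-0.068],[-0.082,0,-0.065],[-0.101,0,-0.056],[-0.117,0,-0.042],[-0.129,0,-0.024],[-0.136,0,-0.008],[-0.136,0,-0.002],[-0.136,0,0],[-0.136,0,0]], rot=[[0,0,0],[0,0,0],[0,0,0],[0,0,0],[0,0,0],[0,0,0],[0,0,0],[0,0,0],[0,0,0],[0,0,0],[0,0,0],[0,0,0]])

```text
time_s: 7.68
position: [0.5041, 0.0299, 0.0571]
eef_rot: [2.528, 1.864, 0.001]
force: [-5.3, 1.5, 12.7]
opening: 0.0003
gripper_force: 6.5
```

```bash
python3 go.py -20 20 56
```

```text
t 7.67 block mm [-20.3  19.3  57.1] force blk [-5.48 -0.07 12.7 ] open 0.0003
rot share [ 0.001 -0.    -0.004]
offset share [0.003 0.001 0.004]
```

>>> servo_tool(offset=[[0,0,-0.034],[0,0,-0.068],[-0.04,0,-0.068],[-0.061,0,-0.068],[-0.082,0,-0.065],[-0.101,0,-0.056],[-0.117,0,-0.042],[-0.129,0,-0.024],[-0.136,0,-0.008],[-0.136,0,-0.002],[-0.136,0,0],[-0.136,0,0]], rot=[[0,0,0],[0,0,0],[0,0,0],[0,0,0],[0,0,0],[0,0,0],[0,0,0],[0,0,0],[0,0,0],[0,0,0],[0,0,0],[0,0,0]])

```text
time_s: 9.18
position: [0.4942, -0.0026, 0.0571]
eef_rot: [2.528, 1.864, 0.001]
force: [-5.1, 1.6, 12.4]
opening: 0.0005
gripper_force: 6.4
```

```bash
python3 go.py -20 -14 56
```

```text
t 9.18 block mm [-20.3 -14.7  57.1] force blk [-5.36  0.07 12.45] open 0.0005
rot share [ 0.001 -0.    -0.004]
offset share [0.003 0.001 0.004]
```

>>> servo_tool(offset=[[0,0,-0.034],[0,0,-0.068],[-0.04,0,-0.068],[-0.061,0,-0.068],[-0.082,0,-0.065],[-0.101,0,-0.056],[-0.117,0,-0.042],[-0.129,0,-0.024],[-0.136,0,-0.008],[-0.136,0,-0.002],[-0.136,0,0],[-0.136,0,0]], rot=[[0,0,0],[0,0,0],[0,0,0],[0,0,0],[0,0,0],[0,0,0],[0,0,0],[0,0,0],[0,0,0],[0,0,0],[0,0,0],[0,0,0]])

```text
time_s: 10.68
position: [0.4841, -0.0351, 0.0571]
eef_rot: [2.528, 1.864, 0.001]
force: [-5.5, 2.3, 12.8]
opening: 0.0003
gripper_force: 6.5
```

```bash
python3 go.py -20 -48 56
```

```text
t 10.68 block mm [-20.4 -48.7  57.1] force blk [-5.91  0.59 12.78] open 0.0003
rot share [ 0.001 -0.    -0.004]
offset share [0.003 0.002 0.004]
```

>>> servo_tool(offset=[[0,0,-0.034],[0,0,-0.068],[-0.04,0,-0.068],[-0.061,0,-0.068],[-0.082,0,-0.065],[-0.101,0,-0.056],[-0.117,0,-0.042],[-0.129,0,-0.024],[-0.136,0,-0.008],[-0.136,0,-0.002],[-0.136,0,0],[-0.136,0,0]], rot=[[0,0,0],[0,0,0],[0,0,0],[0,0,0],[0,0,0],[0,0,0],[0,0,0],[0,0,0],[0,0,0],[0,0,0],[0,0,0],[0,0,0]])

```text
time_s: 12.18
position: [0.474, -0.0676, 0.0571]
eef_rot: [2.528, 1.864, 0.001]
force: [-5.7, 3.6, 12.8]
opening: 0.0003
gripper_force: 6.6
```

```bash
python3 go.py -20 -82 56
```

```text
t 12.18 block mm [-20.6 -82.7  57.1] force blk [-6.54  1.8  12.81] open 0.0003
rot share [ 0.001 -0.    -0.004]
offset share [0.003 0.002 0.004]
```

Now straight up and clear, then check.

>>> servo_tool(offset=[[0,0,-0.05],[0,0,-0.2],[0,0,-0.4],[0,0,-0.6],[-0.15,0,-0.7],[-0.3,0,-0.7],[-0.5,0,-0.7],[-0.5,0,-0.7],[-0.5,0,-0.7],[-0.5,0,-0.7]], rot=[[0,0,0],[0,0,0],[0,0,0],[0,0,0],[0,0,0],[0,0,0],[0,0,0],[0,0,0],[0,0,0],[0,0,0]])

```text
time_s: 13.42
position: [0.4372, -0.1861, 0.2299]
eef_rot: [-2.527, -1.866, -0.0]
force: [-0.3, -0.6, 0.2]
opening: 0.0001
gripper_force: 0.0
```

```bash
python3 go.py; python3 - <<'E'
from plant import *
import cv2,pickle,numpy as np
d=get_image('scene');t=get_image('top')
f=lambda i:cv2.resize(i[130:330,170:340,::-1],(510,600),interpolation=cv2.INTER_CUBIC)
cv2.imwrite('pics/s4.png',f(d['frame']))
E
```

```text
t 13.43 block mm [ -21.1 -206.8  229.9] force blk [-0.11 -0.66  0.22] open 0.0001
rot share [-0.    -0.    -0.002]
```

View pics/s4.png

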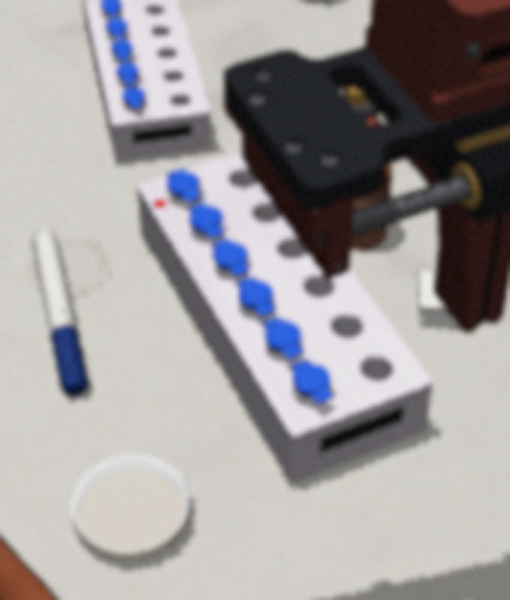

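All six caps lie flat, from (184,185) to (312,382). The marker, dish and box are in place, and the hand is clear.

```bash
python3 -c "
from plant import *
print(sign_off())"
```

```text
the job is handed in; nothing more can be done
None
```

I folded all six caps over and pressed them shut in order from the red dot (about 13 N each); the final picture shows them flat, the hand is clear, and I handed the job in after about 13.5 s.

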